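Index the cactus turntable and put its cloche on

TASK

Before the rain comes, give the cactus on the turntable its turn: draw the spring index pin by its black knob, turn the table one hole on anticlockwise (seen from above), and let the pin drop fully home in that next hole. Then put the glass cloche over the pot, setting it down gently so that it stands flat on the turntable, and leave the other things on the bench where they are.

Things in the scene. Friction and masses are not known exactly. Their poses are not given: they have to be found in the camera images.
- table_axis (a point): The turntable's axis, at the top face of its rotating table, 46 mm above the bench. Below is a round steel base flange (300 mm across, top 20 mm above the bench, held by 4 bolts) with 8 evenly spaced index holes (15 mm, 45 degrees apart, 120 mm from the axis); over it the flat dark steel rotating table, 208 mm across. A lug on the table's rim carries the index plunger.
- pin_knob (a point): Centre of the round black knob of the index plunger (36 mm across, 42 mm tall), 120 mm from the axis, 94 mm above the bench with the pin home. Straight side from 12 mm below to 13 mm above this point. Under the knob a 24 mm steel barrel stands on a nut and the lug (top 54 mm above the bench). It rides on the rotating table: held up, the knob is the handle to swing the table by.
- plunger (a joint): Lift of the index pin in m: 0 home in a hole, 0.016 fully drawn. A 12 mm pin with a round nose; it leaves the hole at 0.012 and rests on the flange at that height between holes. A spring pulls it down with 5 N when home and 10 N fully drawn, weight included. Its round nose finds the hole when let go within about 3 mm of it.
- faceplate (a joint): Turn of the rotating table in rad, 0 at the start with the pin home in a hole, growing anticlockwise seen from above; the next hole that way is at 0.785. It turns with light friction and stays where it is left; with the pin home it is locked but for 1.5 mm of play at the pin.
- cactus_pot_center (a point): Half-way up the grey ceramic pot with its globe cactus (96 mm across, 104 mm tall in all, loose, upright), which stands near the middle of the rotating table and turns with it.
- cloche_center (a point): Half-way up the glass cloche, an open-bottomed bell 150 mm across (142 mm inside, 155 mm over the bead at the foot) and 165 mm tall with its knob, about 0.6 kg, loose; its foot is 82.5 mm below this point and its inside is 119 mm high. It starts upright on the bench on one side of the turntable.
- cloche_knob (a point): Centre of the glass knob on top of the cloche, 38 mm across and about 30 mm tall, 150 mm above the cloche's foot; the shoulder of the bell is 25 mm below this point.
- spare_pot_center (a point): Half-way up an empty terracotta pot, 122 mm across and 105 mm tall, on the bench on the other side of the turntable: leave it.
- seed_tray: Clear plastic seed tray with six cells, 144 by 204 mm and 50 mm tall, beyond the turntable to the robot's left; origin at the centre of its underside: leave it.
- dibber: Wooden T-handled dibber, about 220 mm long, lying beyond the turntable to the robot's right; origin below the middle of its shaft: leave it.

How it is judged:
By the outcome, as a careful person would: the job done as asked, in the order asked, and still so for the second after the job is handed in, with the robot touching nothing.
It also fails if it takes over 64 s, if anything falls off the work surface, if the arm or the gripper's body presses on something with over 40 N, if the wrist force passes 120 N, or if a joint passes its speed limit or range.

ROBOT

A 6-joint arm with a two-finger parallel gripper is mounted at the origin on the work surface. World frame = base frame: x ahead of the robot, y to its left, z up, the work surface at z = 0. Lengths are in m, angles in rad, forces in N, time in s.
With the tool pointing down it reaches from about 0.35 to 0.8 m from the base axis. Payload 7.3 kg.
Tool frame: the origin (TCP) lies at the very end of the fingers, on their centre line; the grasp point (between the pads) lies 19 mm behind it; z points along the fingers, y is the line along which they close (so a half turn about z gives the same grasp; the last joint's range is limited). The gripper opens to 85 mm and grips with 20 to 120 N. Pads are 22 mm wide; open, the fingers measure 114 mm over their backs; the gripper's body (76 mm by 85 mm) begins 54 mm behind the grasp point. The pads swing forward as they close: fully open they stand 13 mm farther back than shut.
Start: joints at [0.992, 0.342, 1.524, -0, 1.275, -0.146], TCP at [0.22, 0.477, 0.231] pointing down, gripper open.
Joint ranges: [-2.53, 2.53], [-0.77, 2.02], [0.04, 2.7], [-1, 4.14], [0.28, 2.66], [-3.11, 3.11]. Speed limits (rad/s): [2.57, 2.57, 3.14, 3.14, 3.14, 3.14].

INTERFACE

Orientations are given as a rotation vector (axis times angle).
In Python, from rig import monitor, optics, r gives the robot as it stands.
- The arm moves only by the tool drive_tool, never from a script. Its argument "commands" is a list that holds one entry, the list of rows, each a list of 5 numbers: the shift along the tool's x, y, z in mm, then the turn about the tool's z in degrees, then the opening, from -1 (shut) to 1 (fully open). A call has 1 to 10 rows; each row shifts and turns the commanded pose from where the row before left it, along the tool's axes as they then stand; what a row does not reach is not made up. A row lasts 1/8 s, in which the tool goes at most 62.5 mm and 10.7 degrees, less where a joint would pass 70% of its speed; a pose out of reach is approached as far as the arm can. A call with a gripper value outside its range is refused whole. The fingers move at their own pace and stop on an object; "force" is the grip in N (left out, the last holds). Time passes only in rows, so rows that do not move let the fingers close. It gives the time, the measured TCP pose, the force, the opening and the grip force at its end, in the units of the state.
- monitor.get_state(): the state, without advancing time (a new reading comes with each control period).
- optics.camera(name): name is "scene" or "top"; returns (picture, depth): 420x560x3 uint8, blue, green, red; 420x560 float32, m along the optical axis (not along the pixel's ray), 0 where there is no reading.
- optics.camera_params(name): a dict with "vertical_fov" (degrees; the focal length in pixels is half the picture's height over the tangent of half this angle, whatever the lens; pixels are square), "cx", "cy" (the principal point, pixels), "dist" ([k1, k2, p1, p2, k3] as OpenCV has them; the pictures are not rectified), "camera_from_world" (4x4, takes a point from world to camera coordinates). Camera axes: x right, y down, z forward; pixel columns grow to the right and rows downward; lengths in m; the calibration is good to about 2 mm. A picture is of the moment at which its call begins. camera_params takes no time and is no camera call.
- r.finish_job(): hands the job in; it is judged then, once.
The state is a dict: "clock": time; "joints": joint angles; "qd": joint speeds; "joint_torque": joint torques, N m; "position": TCP position; "eef_rot": TCP orientation; "force": force on the tool from outside, world axes, zero at the start; "ft_torque": the same for the moment, N m; "opening": finger opening in m; "grip_force": force on a finger pad.
Only numpy, scipy, OpenCV 4.12 (cv2) and the standard library are available. Lean on these libraries where they do the work, as an engineer would, in place of code of your own. Each camera call takes 0.05 s, during which the arm holds its last target. There are 200 camera calls.

## Working session

There is one attempt and no reset: what is moved stays moved. The work goes in short steps, Python scripts to look and compute and a tool call to move; the robot and the scene stay as the last step left them, time stands still between calls to the robot, and variables do not carry over. Pictures are saved under pics/ and viewed, at most 10 in all, crops included, and the job is handed in when it is done.

Besides the shell and the picture viewer there is one more tool, called after ">>>" as name([rows], argument=value, ...), one row to a line, values as JSON. drive_tool: Moves the arm, as the interface text tells. Its arguments: {"type":"object","properties":{"commands":{"type":"array","items":{"type":"array","items":{"type":"array","items":{"type":"number"}}}},"force":{"type":"number"}},"required":["commands"]}

```bash
mkdir -p pics; cat > h.py <<'E'
import numpy as np, cv2
from rig import monitor, optics, r
def cam(n):
    p=optics.camera_params(n); im,d=optics.camera(n)
    f=210/np.tan(np.radians(p["vertical_fov"])/2)
    K=np.array([[f,0,p["cx"]],[0,f,p["cy"]],[0,0,1]])
    return im,d,K,np.array(p["dist"],float),np.array(p["camera_from_world"])
def ray(c,uv):
    _,_,K,D,T=c
    n=cv2.undistortPoints(np.array(uv,float).reshape(-1,1,2),K,D).reshape(-1,2)
    R=T[:3,:3]; return -R.T@T[:3,3], np.c_[n,np.ones(len(n))]@R
def onplane(c,uv,z):
    o,d=ray(c,uv); return o+d*((z-o[2])/d[:,2])[:,None]
def cloud(c):
    im,d=c[:2]; v,u=np.mgrid[0:420,0:560]
    o,dd=ray(c,np.c_[u.ravel(),v.ravel()]); P=o+dd*d.reshape(-1,1); P[d.ravel()==0]=np.nan
    return P.reshape(420,560,3)
E
python3 - <<'E'
from h import *
for n in("scene","top"):
    c=cam(n); cv2.imwrite(f"pics/{n}0.png",c[0]); np.savez(f"{n}0.npz",*c)
    o,_=ray(c,[[280,210]]); print(n,o,c[2][0,0],c[3])
s=monitor.get_state(); print(s)
E
```

```text
scene [0.88781356 0.38499982 0.84990618] 414.50682353684755 [-0.08579744  0.          0.          0.          0.        ]
top [0.52136949 0.01416708 0.99128983] 387.6957848517236 [-0.00753449  0.          0.          0.          0.        ]
{'clock': 0.1, 'joints': array([ 9.92007333e-01,  3.42659918e-01,  1.52489883e+00, -1.34837799e-05,
        1.27539814e+00, -1.45996232e-01]), 'qd': array([-8.87653894e-04, -2.24085881e-03, -1.86295402e-03,  2.34719767e-04,
        6.71437509e-05, -3.57616826e-04]), 'joint_torque': array([ 1.32188987e-03, -4.34447265e+01, -2.46491629e+01, -1.76309186e-04,
        4.66418162e-03, -8.72779715e-08]), 'position': array([0.2199791, 0.4763091, 0.2306998]), 'eef_rot': array([-6.74428491e-01, -3.06786307e+00,  2.01061877e-03]), 'force': array([0.08568769, 0.72749916, 0.27108534]), 'ft_torque': array([ 0.04705559, -0.01117773, -0.00747655]), 'grip_force': 0.0, 'opening': 0.08554786358280878}
```

View pics/scene0.png

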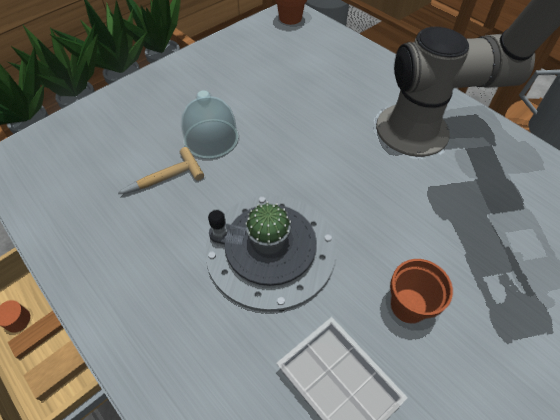

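View pics/top0.png

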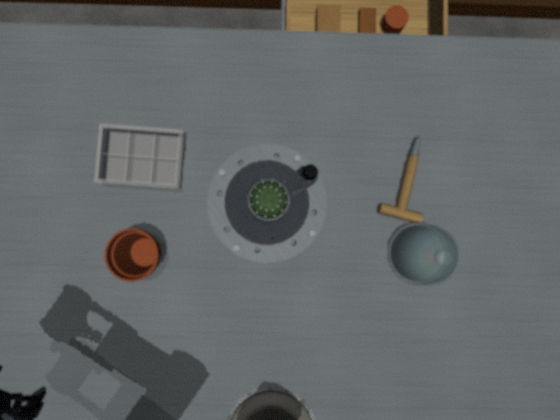

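The scene view shows the turntable near (270,245), its black knob at (217,218) and the cloche at (210,125). In the top view the flange is at (267,203), the black knob at (309,172), the cactus at (269,200), the cloche foot around (424,253) with its knob near (440,258), the spare pot at (133,254) and the dibber at (405,190).

```bash
python3 - <<'E'
from h import *
L=lambda n:[np.load(f"{n}0.npz")[f"arr_{i}"] for i in range(5)]
t,s=L("top"),L("scene")
P=cloud(t); h=P[...,2]
def circ(xy):
    A=np.c_[2*xy,np.ones(len(xy))]; a=np.linalg.lstsq(A,(xy**2).sum(1),rcond=None)[0]
    return a[:2],np.sqrt(a[2]+a[:2]@a[:2])
def inbox(M,b): 
    m=np.zeros(M.shape,bool); m[b[1]:b[3],b[0]:b[2]]=M[b[1]:b[3],b[0]:b[2]]; return m
# flange: height mask >10mm, outer contour
m=inbox(h>0.010,(195,130,340,275)).astype(np.uint8)
c=max(cv2.findContours(m,0,cv2.CHAIN_APPROX_NONE)[0],key=cv2.contourArea)
print("flange",circ(onplane(t,c[:,0],.02)[:,:2]))
m=inbox((h>0.038),(195,130,340,275)).astype(np.uint8)
c=max(cv2.findContours(m,0,cv2.CHAIN_APPROX_NONE)[0],key=cv2.contourArea)
q=onplane(t,c[:,0],.046)[:,:2]; ctr,_=circ(q); q=q[np.linalg.norm(q-ctr,axis=1)<.108]; print("table",circ(q))
# knob
m=inbox(h>0.098,(295,158,325,190)); 
c=max(cv2.findContours(m.astype(np.uint8),0,cv2.CHAIN_APPROX_NONE)[0],key=cv2.contourArea)
print("knob depth",np.nanmedian(P[m],axis=0),m.sum(),h[m].max(),"circ",circ(onplane(t,c[:,0],.107)[:,:2]))
g=cv2.cvtColor(s[0].astype(np.uint8),cv2.COLOR_BGR2GRAY)
m=inbox(g<40,(200,203,232,232)).astype(np.uint8); 
n,_,st,ce=cv2.connectedComponentsWithStats(m); k=1+st[1:,4].argmax(); print("scene knob",st[k],ce[k],onplane(s,[ce[k]],.094))
# holes/bolts: bolts bright in top for angle
# cactus pot
m=inbox(h>0.1,(235,165,300,230)); print("cactus top",np.nanmedian(P[m],axis=0),m.sum(),np.nanmax(h[inbox(h>0,(240,170,300,230))]))
# pot rim
for z0,z1 in((.09,.098),(.10,.11),(.11,.12),(.12,.13),(.13,.14),(.14,.15)):
    m=inbox((h>z0)&(h<z1),(235,165,295,230)); q=P[m][:,:2]
    if len(q)>8: print(z0,len(q),q.mean(0),circ(q))
# cloche
m=inbox(h>0.01,(380,215,470,295)); print("cloche depth n",m.sum(),np.nanmax(h[m]) if m.any() else None)
for z0,z1 in((.01,.05),(.05,.1),(.1,.14),(.145,.17)):
    m=inbox((h>z0)&(h<z1),(383,222,470,295)); q=P[m]
    if len(q)>5: print(z0,len(q),np.median(q,axis=0),circ(q[:,:2]))
for n,c,b in(("tc",t,(380,205,470,295)),("sc",s,(170,80,250,170)),("tt",t,(225,150,335,250))):
    cv2.imwrite(f"pics/{n}.png",cv2.resize(c[0][b[1]:b[3],b[0]:b[2]],None,fx=4,fy=4,interpolation=cv2.INTER_CUBIC))
a=cv2.imread("pics/tc.png");b=cv2.imread("pics/sc.png")
o=np.zeros((360,680,3),np.uint8);o[:,:360]=a;o[:,360:]=b;cv2.imwrite("pics/cl.png",o)
E
```

```text
flange (array([0.58330534, 0.02063202]), np.float64(0.1488528580307995))
table (array([0.58384455, 0.01933378]), np.float64(0.1022317135830484))
knob depth [ 0.65011038 -0.07634808  0.11251253] 187 0.11738727067441035 circ (array([ 0.65084354, -0.07714548]), np.float64(0.016818019932904767))
scene knob [209 211  16  18 243] [216.47325103 219.57613169] [[ 0.6482116  -0.07837579  0.094     ]]
cactus top [0.58189513 0.0165013  0.14113771] 1375 0.1551163363579312
0.1 148 [0.58041602 0.01646243] (array([0.58481456, 0.01683372]), np.float64(0.045890711936406446))
0.11 40 [0.57714139 0.01767127] (array([0.58481721, 0.01666492]), np.float64(0.04501811991102678))
0.12 155 [0.57925778 0.01662901] (array([0.58461317, 0.01655749]), np.float64(0.04252866910932238))
0.13 284 [0.58209891 0.01685045] (array([0.58435906, 0.01662998]), np.float64(0.03692560377828371))
0.14 579 [0.58336496 0.01680592] (array([0.58440874, 0.01632233]), np.float64(0.02629401405787508))
cloche depth n 3612 0.16732559031193805
0.01 286 [ 0.47427576 -0.29951567  0.02979436] (array([ 0.4639672 , -0.36622333]), np.float64(0.07486948203459526))
0.05 963 [ 0.47461402 -0.3130607   0.08581118] (array([ 0.46421008, -0.36279076]), np.float64(0.06692447079925339))
0.1 1949 [ 0.46607769 -0.35243062  0.11623151] (array([ 0.46377557, -0.36384059]), np.float64(0.044928437127209994))
0.145 257 [ 0.46426775 -0.36126074  0.16162594] (array([ 0.46396288, -0.36343101]), np.float64(0.013224497740988779))
```

View pics/cl.png

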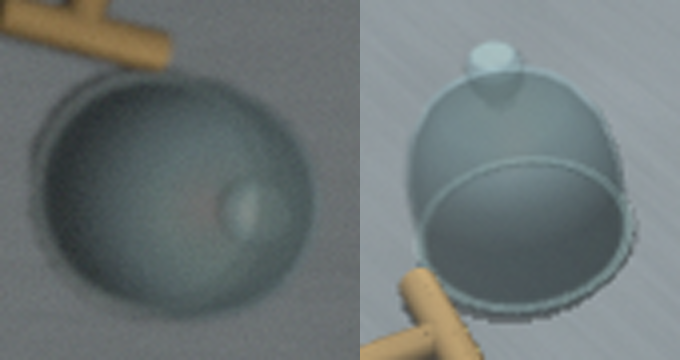

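The crops confirm the depth fits: the cloche is upright, with its axis at about (0.464, -0.3635). The dibber's handle is only a few mm from its foot. The turntable axis is at (0.5835, 0.020). The knob is at (0.6505, -0.0775), which is 119 mm from the axis and matches the 120 mm given. I'll approach with the fingers closing tangentially.

>>> drive_tool([
  [[0,0,0,10.3,1],[0,0,0,10.3,1],[0,0,0,10.2,1],[-50,3,0,0,1],[-50,3,0,0,1],[-50,3,0,0,1],[-50,3,0,0,1],[-50,3,0,0,1],[-50,3,0,0,1],[-50,3,0,0,1]],
])

```text
clock: 1.35
position: [0.4359, 0.1982, 0.2311]
eef_rot: [-1.465, -2.779, 0.0]
force: [0.9, -0.1, 0.2]
opening: 0.085
grip_force: 0.0
```

>>> drive_tool([
  [[-50,3,0,0,1],[-50,3,0,0,1],[-50,3,0,0,1],[-50,3,0,0,1],[-50,3,0,0,1],[-50,3,0,0,1],[-50,3,0,0,1],[0,0,0,0,1],[0,0,0,0,1]],
])

```text
clock: 2.48
position: [0.6498, -0.0768, 0.2305]
eef_rot: [-1.465, -2.777, -0.0]
force: [0.3, 0.3, 0.0]
opening: 0.0852
grip_force: 0.0
```

```bash
cat >> h.py <<'E'
from scipy.spatial.transform import Rotation as Ro
def go(x,y,z,yaw=None):
    "turn (deg, first) and shift (mm, in axes after the turn) to a TCP goal; yaw of tool y"
    s=monitor.get_state(); R=Ro.from_rotvec(s["eef_rot"]).as_matrix()
    y0=np.degrees(np.arctan2(R[1,1],R[0,1])); t=0 if yaw is None else (y0-yaw+90)%180-90
    R=R@Ro.from_rotvec([0,0,np.radians(t)]).as_matrix()
    print("t",round(s["clock"],2),"pos",s["position"].round(4),"yaw",round(y0,1),"tilt",R[:,2].round(3),"turn",round(t,1),"shift",(R.T@(np.array([x,y,z])-s["position"])*1000).round(1),
     "q",s["joints"].round(2),"F",s["force"].round(1),"open",round(s["opening"],4),"grip",round(s["grip_force"],1))
E
python3 - <<'E'
from h import *
go(.6505,-.0775,.15,34.4)
E
```

```text
t 2.48 pos [ 0.6498 -0.0768  0.2305] yaw 34.4 tilt [-0.002  0.001 -1.   ] turn -0.0 shift [-1.1  0.3 80.5] q [-0.23  0.59  1.12  0.    1.43 -0.84] F [0.3 0.3 0. ] open 0.0852 grip 0.0
```

>>> drive_tool([
  [[-1,0,40,0,1],[0,0,40,0,1],[0,0,40,0,1],[0,0,25,0,1],[0,0,12,0,1],[0,0,0,0,1],[0,0,0,0,-1],[0,0,0,0,-1],[0,0,0,0,-1],[0,0,0,0,-1]],
], force=60)

```text
clock: 3.72
position: [0.651, -0.0785, 0.0755]
eef_rot: [1.465, 2.778, -0.0]
force: [-2.0, -1.3, 5.0]
opening: 0.034
grip_force: 59.4
```

>>> drive_tool([
  [[0,0,0,0,-1],[0,0,0,0,-1],[0,0,0,0,-1],[0,0,0,0,-1]],
])

```text
clock: 4.22
position: [0.651, -0.0784, 0.0755]
eef_rot: [1.465, 2.778, -0.0]
force: [-1.6, -0.1, 4.7]
opening: 0.034
grip_force: 59.4
```

>>> drive_tool([
  [[0,0,-4,0,-1],[0,0,-4,0,-1],[0,0,-4,0,-1],[0,0,-3,0,-1],[0,0,0,0,-1],[0,0,0,0,-1],[0,0,0,0,-1]],
])

```text
clock: 5.1
position: [0.6509, -0.0783, 0.089]
eef_rot: [-1.465, -2.779, 0.001]
force: [3.6, -4.7, -9.4]
opening: 0.0341
grip_force: 60.5
```

```bash
python3 - <<'E'
from h import *
go(.7015,-.002,.0905,79.4)
c=cam("scene"); P=cloud(c); 
cv2.imwrite("pics/g.png",cv2.resize(c[0][150:290,150:350],None,fx=4,fy=4,interpolation=cv2.INTER_CUBIC))
E
```

```text
t 5.1 pos [ 0.6509 -0.0783  0.089 ] yaw 34.4 tilt [-0. -0. -1.] turn -45.0 shift [-35.7  84.3  -1.6] q [-0.24  0.71  1.31 -0.    1.13 -0.84] F [ 3.6 -4.7 -9.4] open 0.0341 grip 60.5
```

View pics/g.png

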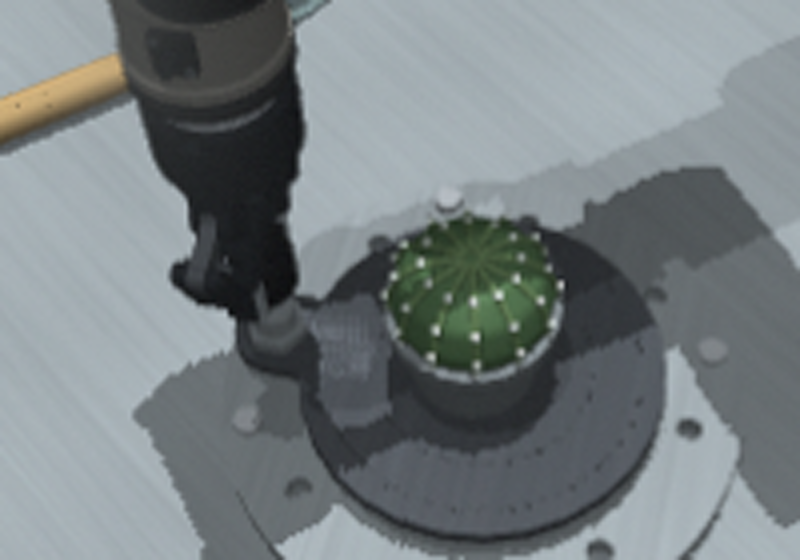

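The knob is gripped. The pull of 9.4 N matches the spring at about 14 mm of lift. I'll raise it 1 mm more and start the swing.

>>> drive_tool([
  [[0,0,-1,0,-1],[0.13,3.92,0,-1.88,-1],[0.26,7.85,0,-3.75,-1],[0.26,7.85,0,-3.75,-1],[0,0,0,0,-1],[0,0,0,0,-1]],
])

```text
clock: 5.9
position: [0.6662, -0.0654, 0.09]
eef_rot: [1.234, 2.889, 0.001]
force: [4.5, -1.8, -9.2]
opening: 0.0337
grip_force: 60.8
```

```bash
python3 - <<'E'
from h import *
go(.7010,-.0016,.09,79.4)
p=monitor.get_state()["position"][:2]-[.583,.0203]; print(np.hypot(*p),np.degrees(np.arctan2(p[1],p[0])))
E
```

```text
t 5.9 pos [ 0.6662 -0.0654  0.09  ] yaw 43.8 tilt [ 0.  0. -1.] turn -35.6 shift [-22.5  69.1   0.1] q [-0.21  0.73  1.26  0.    1.15 -0.98] F [ 4.5 -1.8 -9.2] open 0.0337 grip 60.8
0.11944174551111185 -45.85887005639171
```

>>> drive_tool([
  [[0.26,7.85,0,-3.75,-1],[0.26,7.85,0,-3.75,-1],[0.26,7.85,0,-3.75,-1],[0.26,7.85,0,-3.75,-1],[0.26,7.85,0,-3.75,-1],[0.26,7.85,0,-3.75,-1],[0.26,7.85,0,-3.75,-1],[0.26,7.85,0,-3.75,-1],[0,0,0,0,-1],[0,0,0,0,-1]],
])

```text
clock: 7.15
position: [0.6981, -0.0108, 0.09]
eef_rot: [-0.444, -3.109, -0.004]
force: [4.2, 4.1, -10.5]
opening: 0.0343
grip_force: 61.0
```

```bash
python3 - <<'E'
from h import *
go(.7010,-.0016,.09,79.4)
p=monitor.get_state()["position"][:2]-[.583,.0203]; print(np.hypot(*p),np.degrees(np.arctan2(p[1],p[0])))
E
```

```text
t 7.15 pos [ 0.6981 -0.0108  0.09  ] yaw 73.7 tilt [-0.     0.002 -1.   ] turn -5.7 shift [-1.1  9.6  0. ] q [-0.13  0.78  1.16  0.    1.21 -1.41] F [  4.2   4.1 -10.5] open 0.0343 grip 61.0
0.1192431283238279 -15.124400935882917
```

>>> drive_tool([
  [[0.2,4.9,0,-2.35,-1],[0.2,4.9,0,-2.35,-1],[0,0,0,0,-1],[0,0,2,0,-1],[0,0,2,0,-1],[0,0,2,0,-1],[0,0,0,0,-1],[0,0,0,0,-1]],
])

```text
clock: 8.15
position: [0.7004, -0.0011, 0.0844]
eef_rot: [0.315, 3.126, 0.004]
force: [3.8, 4.7, -7.3]
opening: 0.0342
grip_force: 61.2
```

```bash
python3 - <<'E'
from h import *
go(.7010,-.0016,.0755,79.4)
p=monitor.get_state()["position"][:2]-[.583,.0203]; print(np.hypot(*p),np.degrees(np.arctan2(p[1],p[0])))
E
```

```text
t 8.15 pos [ 0.7004 -0.0011  0.0844] yaw 78.5 tilt [ 0.     0.003 -1.   ] turn -0.9 shift [-0.7 -0.4  8.9] q [-0.11  0.79  1.15  0.    1.2  -1.48] F [ 3.8  4.7 -7.3] open 0.0342 grip 61.2
0.11935996803949467 -10.330204813248576
```

At 8.9 mm of lift the spring still pulls 7.3 N, so the pin is entering the hole. I'll lower it the rest of the way, release and retreat.

>>> drive_tool([
  [[0,0,3,0,-1],[0,0,3,0,-1],[0,0,2.5,0,-1],[0,0,0,0,-1],[0,0,0,0,-1],[0,0,0,0,-1]],
])

```text
clock: 8.9
position: [0.7005, -0.0011, 0.0765]
eef_rot: [0.315, 3.125, 0.004]
force: [1.8, 3.3, -5.4]
opening: 0.0341
grip_force: 61.4
```

>>> drive_tool([
  [[0,0,0,0,1],[0,0,0,0,1],[0,0,0,0,1],[0,0,0,0,1],[0,0,-20,0,1],[0,0,-40,0,1],[0,0,-50,0,1],[0,0,-50,0,1],[0,0,-40,0,1],[0,0,0,0,1]],
])

```text
clock: 10.15
position: [0.7017, -0.0031, 0.2805]
eef_rot: [0.314, 3.117, -0.0]
force: [-0.6, 0.1, -0.5]
opening: 0.0853
grip_force: 0.0
```

```bash
python3 - <<'E'
from h import *
go(.464,-.3635,.275,79.4)
E
```

```text
t 10.15 pos [ 0.7017 -0.0031  0.2805] yaw 78.5 tilt [ 0.008 -0.001 -1.   ] turn -0.9 shift [ 167.4 -397.9    3.9] q [-0.11  0.67  0.85  0.    1.62 -1.48] F [-0.6  0.1 -0.5] open 0.0853 grip 0.0
```

>>> drive_tool([
  [[19,-44,0,0,1],[19,-44,0,0,1],[19,-44,0,0,1],[19,-44,0,0,1],[19,-44,0,0,1],[19,-44,0,0,1],[19,-44,0,0,1],[19,-44,0,0,1],[15,-46,0,0,1],[0,0,0,0,1]],
])

```text
clock: 11.4
position: [0.4551, -0.3619, 0.2744]
eef_rot: [-0.322, -3.123, -0.001]
force: [0.1, -0.1, 0.2]
opening: 0.0857
grip_force: 0.0
```

```bash
python3 - <<'E'
from h import *
go(.464,-.3635,.134)
t=cam("top"); s=cam("scene")
P=cloud(t); Q=cloud(s)
ax=np.array([.583,.0203])
for n,C in(("top",P),("scene",Q)):
    x=C[...,:2]-ax; rr=np.hypot(x[...,0],x[...,1]); h=C[...,2]
    m=(rr<.135)&(rr>.09)&(h>.1); q=C[m]; 
    print(n,"knob",m.sum(),np.nanmedian(q,axis=0),np.nanmax(q[:,2]))
    a=np.degrees(np.arctan2(x[...,1],x[...,0]))
    k=np.nanmedian(q,axis=0)[:2]-ax; ka=np.degrees(np.arctan2(k[1],k[0])); print("angle",ka,np.hypot(*k))
    for r0 in np.arange(.055,.11,.006):
        m=(rr>r0)&(rr<r0+.006)&(abs(a-ka)<5); o=(rr>r0)&(rr<r0+.006)&(abs(a-ka-90)<25)
        print(round(r0,3),m.sum(),np.nanmedian(h[m]).round(4),np.nanmedian(h[o]).round(4))
    m=(rr<.065)&(h>.100)&(h<.13); A=C[m][:,:2]; B=np.c_[2*A,np.ones(len(A))]; f=np.linalg.lstsq(B,(A**2).sum(1),rcond=None)[0]; print("pot",f[:2],np.sqrt(f[2]+f[:2]@f[:2]),C[m].mean(0))
c=t[0][130:270,195:345]; d=s[0][170:310,190:345]
cv2.imwrite("pics/t2.png",np.hstack([cv2.resize(c,(400,373)),cv2.resize(d,(400,373))]))
E
```

```text
t 11.4 pos [ 0.4551 -0.3619  0.2744] yaw 78.2 tilt [-0.002  0.001 -1.   ] turn 0 shift [ -9.3   0.2 140.3] q [-0.8   0.42  1.28 -0.    1.44 -2.17] F [ 0.1 -0.1  0.2] open 0.0857 grip 0.0
top knob 188 [ 0.69885339 -0.00194823  0.11282503] 0.11812039137701735
angle -10.87061498062261 0.11797030131971274
0.055 4 0.0477 0.0457
0.061 10 0.0471 0.0468
0.067 13 0.0466 0.0465
0.073 13 0.0463 0.0458
0.079 12 0.0459 0.0463
0.085 18 0.0465 0.0465
0.091 16 0.0476 0.0459
0.097 28 0.0489 0.0463
0.103 47 0.1041 0.0216
0.109 26 0.1132 0.0202
pot [0.5872199  0.01898276] 0.044292768196300694 [0.58233697 0.0184793  0.11623308]
scene knob 244 [0.69888603 0.00221929 0.11323753] 0.11801313093960342
angle -8.867876823338358 0.11728803741431225
0.055 9 0.0473 0.0471
0.061 12 0.0476 0.0469
0.067 15 0.0478 0.0473
0.073 14 0.0481 0.0473
0.079 17 0.0481 0.0476
0.085 17 0.0477 0.0476
0.091 17 0.048 0.0474
0.097 31 0.0603 0.0429
0.103 42 0.111 0.0223
0.109 40 0.1138 0.0212
pot [0.58424914 0.01978111] 0.044044558807824964 [0.60316577 0.04246666 0.11564513]
```

View pics/t2.png

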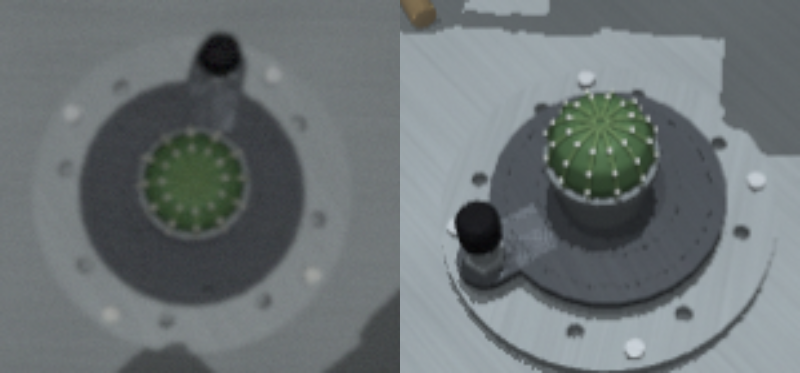

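The pin is home: the knob top is at the same height as at the start, and the knob is at about -10°, which is 45° on. The table is flat out to a radius of about 97 mm, and the pot is at about (0.586, 0.019). Next I'll grasp the cloche knob.

>>> drive_tool([
  [[-9,0,20,0,1],[0,0,40,0,1],[0,0,40,0,1],[0,0,20,0,1],[0,0,12,0,1],[0,0,8,0,1],[0,0,0,0,1],[0,0,0,0,1]],
], force=35)

```text
clock: 12.5
position: [0.4665, -0.3616, 0.1366]
eef_rot: [0.315, 3.124, -0.001]
force: [-0.2, 0.5, 0.0]
opening: 0.0853
grip_force: 0.0
```

>>> drive_tool([
  [[0,0,0,0,-1],[0,0,0,0,-1],[0,0,0,0,-1],[0,0,0,0,-1],[0,0,0,0,-1],[0,0,0,0,-1],[0,0,0,0,-1]],
], force=35)

```text
clock: 13.38
position: [0.4664, -0.3623, 0.1366]
eef_rot: [0.315, 3.124, -0.003]
force: [-1.7, -5.2, 5.4]
opening: 0.036
grip_force: 34.8
```

>>> drive_tool([
  [[0,0,-5,0,-1],[0,0,-15,0,-1],[0,0,-30,0,-1],[0,0,-40,0,-1],[0,0,-40,0,-1],[0,0,-35,0,-1],[0,0,-15,0,-1],[0,0,0,0,-1],[0,0,0,0,-1]],
])

```text
clock: 14.5
position: [0.4657, -0.3608, 0.3137]
eef_rot: [-0.315, -3.123, -0.004]
force: [0.3, -0.2, -6.8]
opening: 0.0361
grip_force: 36.1
```

```bash
python3 - <<'E'
from h import *
go(.584,.0195,.317)
c=cam("scene"); P=cloud(c); cv2.imwrite("pics/lift.png",c[0])
E
```

```text
t 14.5 pos [ 0.4657 -0.3608  0.3137] yaw 78.5 tilt [-0.003  0.003 -1.   ] turn 0 shift [-40.1 396.2  -2.5] q [-0.79  0.42  1.18  0.    1.55 -2.16] F [ 0.3 -0.2 -6.8] open 0.0361 grip 36.1
```

View pics/lift.png

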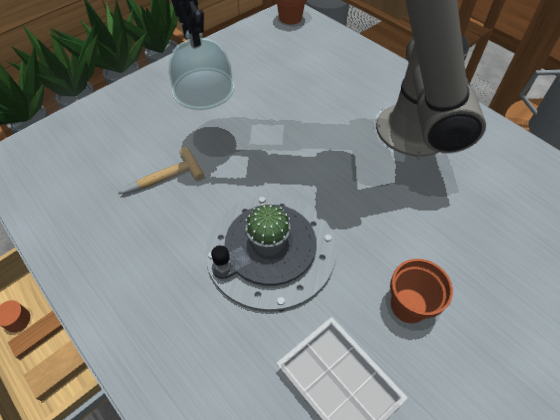

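The cloche hangs from the gripper at (200,75) with its foot at about z=0.177, clear of the cactus. The knob at (221,255) and the other things are undisturbed. I'll carry it over slowly.

>>> drive_tool([
  [[-2,20,0,0,-1],[-4,40,0,0,-1],[-5,45,0,0,-1],[-5,48,0,0,-1],[-5,48,0,0,-1],[-5,48,0,0,-1],[-5,48,0,0,-1],[-4,45,0,0,-1],[-3,35,0,0,-1],[-2,19,0,0,-1]],
])

```text
clock: 15.8
position: [0.5842, 0.0213, 0.315]
eef_rot: [-0.311, -3.125, -0.001]
force: [-0.1, -1.2, -6.0]
opening: 0.0358
grip_force: 36.3
```

>>> drive_tool([
  [[0,0,0,0,-1],[0,0,0,0,-1],[0,0,0,0,-1]],
])

```text
clock: 16.18
position: [0.5842, 0.0176, 0.3158]
eef_rot: [-0.318, -3.125, 0.0]
force: [0.5, 0.3, -5.2]
opening: 0.0359
grip_force: 36.3
```

```bash
python3 - <<'E'
from h import *
go(.584,.0195,.1826)
c=cam("scene"); cv2.imwrite("pics/over.png",cv2.resize(c[0][60:320,160:380],None,fx=2.3,fy=2.3,interpolation=cv2.INTER_CUBIC))
P=cloud(c)
m=np.zeros((420,560),bool); m[60:320,160:380]=1
for z0 in(.18,.2,.22,.24,.26):
    h=P[...,2]; k=m&(h>z0)&(h<z0+.02)&(np.hypot(P[...,0]-.584,P[...,1]-.02)<.09); A=P[k][:,:2]
    if len(A)<20: continue
    f=np.linalg.lstsq(np.c_[2*A,np.ones(len(A))],(A**2).sum(1),rcond=None)[0]; print(z0,len(A),f[:2],np.sqrt(f[2]+f[:2]@f[:2]))
E
```

```text
t 16.18 pos [0.5842 0.0176 0.3158] yaw 78.4 tilt [-0. -0. -1.] turn 0 shift [  0.6   1.9 133.2] q [-0.1   0.41  1.19 -0.    1.54 -1.47] F [ 0.5  0.3 -5.2] open 0.0359 grip 36.3
0.18 533 [0.57846767 0.01290054] 0.07583224828249906
0.2 404 [0.57871883 0.0139232 ] 0.07454158437395549
0.22 450 [0.57875552 0.01446668] 0.07440563911102947
0.24 675 [0.57912775 0.01523029] 0.07198320001382308
0.26 937 [0.57994614 0.01635623] 0.06559715806731016
```

View pics/over.png

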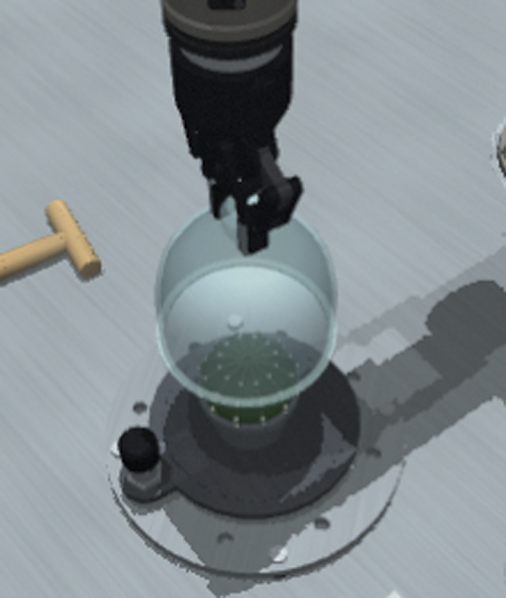

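The cloche is over the cactus, and its rim is centred near (245,335) in the crop. The fits put its centre a few mm toward the robot. I'll trim that and lower to just above the table.

>>> drive_tool([
  [[-1,4,5,0,-1],[0,0,15,0,-1],[0,0,20,0,-1],[0,0,20,0,-1],[0,0,20,0,-1],[0,0,20,0,-1],[0,0,12,0,-1],[0,0,6,0,-1],[0,0,0,0,-1],[0,0,0,0,-1]],
])

```text
clock: 17.48
position: [0.5866, 0.0224, 0.1986]
eef_rot: [0.315, 3.124, 0.0]
force: [0.3, -0.0, -6.4]
opening: 0.0361
grip_force: 36.3
```

```bash
python3 - <<'E'
from h import *
go(.586,.021,.1826)
c=cam("scene"); P=cloud(c); m=np.zeros((420,560),bool); m[60:320,160:380]=1
for z0 in(.065,.08,.1,.12,.14):
    h=P[...,2]; k=m&(h>z0)&(h<z0+.02)&(np.hypot(P[...,0]-.584,P[...,1]-.02)<.09); A=P[k][:,:2]
    if len(A)<20: continue
    f=np.linalg.lstsq(np.c_[2*A,np.ones(len(A))],(A**2).sum(1),rcond=None)[0]; print(z0,len(A),f[:2],np.sqrt(f[2]+f[:2]@f[:2]))
cv2.imwrite("pics/low.png",cv2.resize(c[0][130:310,180:360],None,fx=3,fy=3,interpolation=cv2.INTER_CUBIC))
E
```

```text
t 17.48 pos [0.5866 0.0224 0.1986] yaw 78.5 tilt [ 0.002 -0.    -1.   ] turn 0 shift [ 0.3 -1.5 16. ] q [-0.09  0.48  1.4   0.    1.26 -1.46] F [ 0.3 -0.  -6.4] open 0.0361 grip 36.3
0.065 363 [0.57900763 0.01680559] 0.07656273337760343
0.08 265 [0.5806777  0.01888218] 0.07463749851002706
0.1 308 [0.58107819 0.01964844] 0.07431474023029565
0.12 479 [0.58137373 0.02011222] 0.07244798713844226
0.14 692 [0.58202802 0.02108933] 0.06667247321366042
```

View pics/low.png

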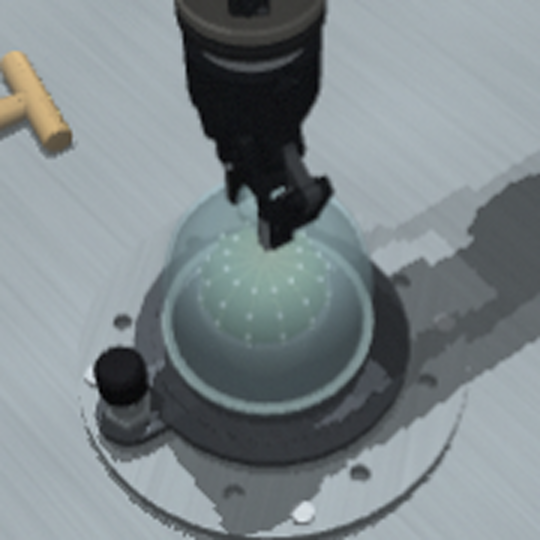

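The cloche surrounds the pot, is well centred on the table and is clear of the plunger at (122,375). I'll lower it in small steps and watch the force.

>>> drive_tool([
  [[0,0,5,0,-1],[0,0,4,0,-1],[0,0,2,0,-1],[0,0,1,0,-1],[0,0,1,0,-1],[0,0,0,0,-1]],
])

```text
clock: 18.27
position: [0.5862, 0.0224, 0.1848]
eef_rot: [0.315, 3.126, 0.0]
force: [1.0, -0.2, -5.8]
opening: 0.0358
grip_force: 36.3
```

>>> drive_tool([
  [[0,0,0.7,0,-1],[0,0,0.7,0,-1],[0,0,0,0,-1]],
])

```text
clock: 18.65
position: [0.5862, 0.0224, 0.1834]
eef_rot: [0.315, 3.126, 0.0]
force: [0.3, -0.3, -5.5]
opening: 0.0364
grip_force: 36.4
```

>>> drive_tool([
  [[0,0,0.5,0,-1],[0,0,0.5,0,-1],[0,0,0,0,-1]],
])

```text
clock: 19.02
position: [0.5864, 0.0223, 0.1828]
eef_rot: [0.315, 3.125, -0.0]
force: [0.3, -0.7, -2.2]
opening: 0.0359
grip_force: 36.6
```

>>> drive_tool([
  [[0,0,0.5,0,-1],[0,0,0,0,-1],[0,0,0,0,-1]],
])

```text
clock: 19.4
position: [0.5865, 0.0222, 0.1825]
eef_rot: [0.315, 3.125, -0.0]
force: [-0.8, -2.8, 2.5]
opening: 0.0361
grip_force: 37.0
```

The foot has touched down, with the force going from -5.5 to +2.5 N. I'll ease the grip and open in stages.

>>> drive_tool([
  [[0,0,0,0,-1],[0,0,0,0,-1],[0,0,0,0,0],[0,0,0,0,0.1],[0,0,0,0,0.5],[0,0,0,0,1],[0,0,0,0,1],[0,0,0,0,1],[0,0,0,0,1]],
], force=20)

```text
clock: 20.52
position: [0.5862, 0.0224, 0.1819]
eef_rot: [0.315, 3.126, 0.0]
force: [-0.1, 0.2, 0.3]
opening: 0.0851
grip_force: 0.0
```

>>> drive_tool([
  [[0,0,-10,0,1],[0,0,-20,0,1],[0,0,-40,0,1],[0,0,-50,0,1],[45,-20,0,0,1],[55,-20,0,0,1],[55,-20,0,0,1],[55,-20,0,0,1],[0,0,0,0,1],[0,0,0,0,1]],
])

```text
clock: 21.78
position: [0.3652, -0.0142, 0.3029]
eef_rot: [0.316, 3.123, -0.0]
force: [-0.1, 0.1, 0.3]
opening: 0.0854
grip_force: 0.0
```

```bash
python3 - <<'E'
from h import *
go(.4,-.1,.3)
C=[cam("scene"),cam("top")]
for c in C:
    P=cloud(c); h=P[...,2]; rr=np.hypot(P[...,0]-.583,P[...,1]-.02)
    for z0 in(.06,.08,.1,.12,.14,.155,.195,.205):
        k=(h>z0)&(h<z0+(.02 if z0<.15 else .01))&(rr<.1)&~(np.hypot(P[...,0]-.7,P[...,1]+.002)<.03); A=P[k][:,:2]
        if len(A)<20: continue
        f=np.linalg.lstsq(np.c_[2*A,np.ones(len(A))],(A**2).sum(1),rcond=None)[0]; print(z0,len(A),f[:2].round(4),np.sqrt(f[2]+f[:2]@f[:2]).round(4))
    print("top z",np.nanmax(h[rr<.03]))
    m=(np.hypot(P[...,0]-.7,P[...,1])<.03)&(h>.1)&(h<.13); print("pin knob",np.nanmedian(P[m],axis=0),np.nanmax(h[m]))
a=cv2.resize(C[0][0][130:310,180:360],(400,400)); b=cv2.resize(C[1][0][120:280,190:350],(400,400))
cv2.imwrite("pics/end.png",np.hstack([a,b]))
E
```

```text
t 21.77 pos [ 0.3652 -0.0142  0.3029] yaw 78.5 tilt [ 0.003 -0.    -1.   ] turn 0 shift [-51.3 -77.1   3.1] q [-0.25 -0.02  1.77  0.    1.39 -1.62] F [-0.1  0.1  0.3] open 0.0854 grip 0.0
0.06 267 [0.5784 0.0169] 0.0757
0.08 288 [0.5804 0.0183] 0.0744
0.1 445 [0.5805 0.0186] 0.0728
0.12 617 [0.5811 0.0193] 0.0677
0.14 1124 [0.5821 0.0203] 0.0562
0.155 817 [0.5806 0.0185] 0.0485
0.195 91 [0.5807 0.0191] 0.0173
0.205 183 [0.5815 0.02  ] 0.0114
top z 0.21270093193691675
pin knob [0.69894405 0.00231905 0.11324817] 0.11763700661763399
0.1 152 [0.5837 0.0179] 0.0728
0.12 416 [0.5833 0.0179] 0.0678
0.14 1148 [0.5833 0.0179] 0.0568
0.155 899 [0.5832 0.0176] 0.0481
0.195 61 [0.5832 0.0181] 0.0175
0.205 205 [0.583  0.0185] 0.0116
top z 0.21478800501152073
pin knob [ 0.69893672 -0.00195728  0.11241224] 0.1165803769178575
```

View pics/end.png

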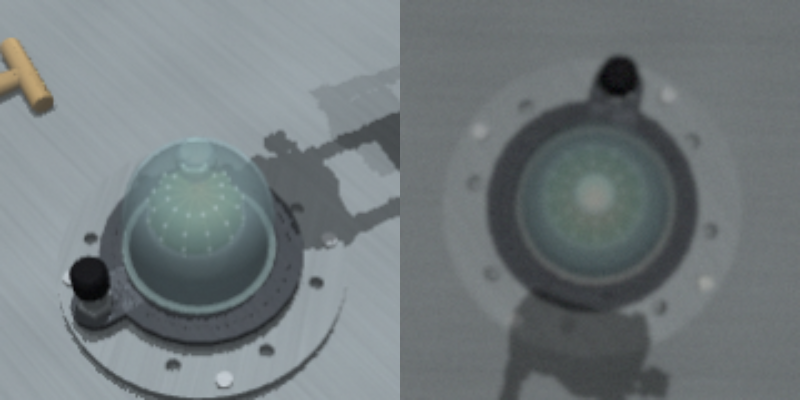

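The cloche stands upright and centred: its top is at z≈0.212 against an expected 0.211, and the fitted centres agree at every height. The knob height shows the pin is still home, and the arm is clear.

```bash
python3 -c "
from rig import r; print(r.finish_job())"
```

```text
the job is handed in; nothing more can be done
None
```

The job is handed in: the turntable is one hole (45°) on anticlockwise with the pin home, the cloche stands flat over the cactus, and the arm touched nothing else; it took about 22 s of the 64 s allowed.

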